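Snap the marker clips onto the bench gas lines

ROBOT

A 7-joint arm with a two-finger parallel gripper is mounted at the origin on the work surface. World frame = base frame: x ahead of the robot, y to its left, z up, the work surface at z = 0. Lengths are in m, angles in rad, forces in N, time in s.
With the tool pointing down it reaches from about 0.4 to 0.9 m from the base axis. Payload 5.6 kg.
Tool frame: the origin (TCP) lies at the very end of the fingers, on their centre line; the grasp point (between the pads) lies 19 mm behind it (bot.grip_depth is the distance from the TCP to the grasp point, in m); z points along the fingers, x is the direction in which the jaws open and shut, and the axes are right-handed (so a half turn about z gives the same grasp; the last joint's range is limited). The gripper opens to 92 mm and grips with 3 to 60 N. Pads are 20 mm wide; open, the fingers measure 128 mm over their backs; the gripper's body (75 mm by 189 mm) begins 69 mm behind the grasp point.
Start: joints at [1.291, 0.468, -0.012, 1.603, 0.006, 1.071, -0.056], TCP at [0.152, -0.632, 0.186] pointing down, gripper open.
Joint ranges: [-2.53, 2.53], [-0.31, 2.02], [-1.57, 1.55], [0.28, 2.44], [-1.29, 4.43], [0.15, 1.84], [-2.92, 2.92]. Speed limits (rad/s): [2.57, 2.57, 3.14, 3.14, 3.14, 3.14, 3.14].

INTERFACE

Orientations are given as a unit quaternion [x, y, z, w].
In Python, from cell import bot, vision gives the robot as it stands.
- The arm moves only by the tool play_rows, never from a script. Its argument "plan" is one flat list of numbers, 6 for each row, row after row: the shift along the tool's x, y, z in m, then the turn, a rotation vector about the tool's x, y, z in rad. In form: [dx, dy, dz, ax, ay, az, dx, dy, dz, ax, ay, az, ...]. A call has 1 to 8 rows; each row shifts and turns the commanded pose from where the row before left it, along the tool's axes as they then stand; what a row does not reach is not made up. A row lasts 1/10 s, in which the tool goes at most 50 mm and 8.59 degrees, less where a joint would pass 70% of its speed; a pose out of reach is approached as far as the arm can. A call with a gripper value outside its range is refused whole. "hand" is the finger opening in m, from 0 to 0.0919, set as the call begins (left out, the last holds). The fingers move at their own pace and stop on an object; "newtons" is the grip in N (left out, the last holds). Time passes only in rows, so rows that do not move let the fingers close. It gives the time, the measured TCP pose, the force and the opening at its end, in the units of the state.
- bot.sense(): the state, without advancing time (a new reading comes with each control period).
- vision.get_image(name): name is "scene" or "top" or "wrist"; returns (picture, depth): 400x640x3 uint8, red, green, blue; 400x640 float32, m along the optical axis (not along the pixel's ray), 0 where there is no reading.
- vision.camera_info(name): a dict with "mtx" (3x3 intrinsics, pixels), "cam_to_world" (4x4, takes a point from camera to world coordinates). Camera axes: x right, y up, looking along -z (the intrinsics and any distortion apply to the point x, -y, -z); pixel columns grow to the right and rows downward; lengths in m; the calibration is good to about 2 mm. A picture is of the moment at which its call begins: read the wrist's pose just before it. camera_info takes no time and is no camera call; for the wrist camera it gives the pose at the moment of the call.
- bot.hand_in(): hands the job in, once; it reports no verdict.
Trained networks look in the newest picture that a camera, given by its name, has taken for a name from the list of things; names that differ only in an ending like _2 or _b are one class to them, and where a whole thing is asked for, a point or a joint stands for the part that bears it (a point fixed in the world has none). Each returns a list of dicts, best first, with "confidence" (0 to 1); they miss things now and then, are a little off and sometimes report something else, mostly with a low value. They report only what shows in the picture. A call takes as long as a camera call. They do not tell look-alikes from the thing itself.
- vision.silhouettes(camera, query): "region" (400x640 bool, what is visible of it) and "point" ([column, row] in pixels, amid what is visible of it).
The state is a dict: "t": time; "joint_pos": joint angles; "dq": joint speeds; "joint_torque": joint torques, N m; "eef_pos": TCP position; "tcp_rot": TCP orientation; "force": force on the tool from outside, world axes, zero at the start; "moment": the same for the moment, N m; "grip_width": finger opening in m.
Only numpy, scipy, OpenCV 4.12 (cv2) and the standard library are available. Lean on these libraries where they do the work, as an engineer would, in place of code of your own. Each camera call takes 0.05 s, during which the arm holds its last target.

TASK

Before the bench torch is lit, mark its two gas lines: push the red sprung clip down over the copper pipe of the line with the red handwheel, and the blue clip over the pipe of the line with the blue handwheel, each on the white painted band, until its arms snap past the pipe and it sits fully home with its flag standing upright. Leave the glassware and the wooden block standing where they are, and let go of both clips.

Things in the scene. Friction and masses are not known exactly. Their poses are not given: they have to be found in the camera images.
- red_clip: Loose red marker clip, about 75 g, 70 mm tall, standing on its lips, mouth down. Two sprung steel arms (24 mm long in x, 35 mm over the lips in y) hang from a red back 31 mm wide. Hold it by the red flag on top: 26 mm along x, 12 mm thick along y, 36 to 70 mm above the origin; all else is lower. Origin: centre of underside. x: along the bore, z: up. Half a turn about z is alike.
- red_bore (a point): Centre of the red clip's bore, 18 mm above the clip's origin, axes as the clip's; on the pipe's axis when fully home. Fits a 22 mm pipe: lips 29 mm apart inside guide it, then the 15 mm throat is sprung open by a straight push of roughly 10 to 20 N and it snaps on and grips.
- fuel_line: Fixed fuel line: base plate 200 x 60 x 10 mm, posts 16 mm wide at x = -75 and +75 mm, level copper pipe of 22 mm diameter along x, axis 75 mm up. Origin: centre of the base's underside. Over the pipe stand a round gauge (38 mm wide, top 119 mm up) at x = -65 mm and the red handwheel (42 mm wide, stem top 120 mm up) at x = +72 mm.
- fuel_band (a point): Centre of the 28 mm long white band at the middle of the fuel line, on the pipe's axis, 75 mm above the bench. Axes as the line's (x along the pipe).
- blue_clip: Loose blue marker clip, about 75 g, 70 mm tall, standing on its lips, mouth down. Two sprung steel arms (24 mm long in x, 35 mm over the lips in y) hang from a blue back 31 mm wide. Hold it by the blue flag on top: 26 mm along x, 12 mm thick along y, 36 to 70 mm above the origin; all else is lower. Origin: centre of underside. x: along the bore, z: up. Half a turn about z is alike.
- blue_bore (a point): Centre of the blue clip's bore, 18 mm above the clip's origin, axes as the clip's; on the pipe's axis when fully home. Fits a 22 mm pipe: lips 29 mm apart inside guide it, then the 15 mm throat is sprung open by a straight push of roughly 10 to 20 N and it snaps on and grips.
- oxygen_line: Fixed oxygen line: base plate 200 x 60 x 10 mm, posts 16 mm wide at x = -75 and +75 mm, level copper pipe of 22 mm diameter along x, axis 75 mm up. Origin: centre of the base's underside. Over the pipe stand a round gauge (38 mm wide, top 119 mm up) at x = -65 mm and the blue handwheel (42 mm wide, stem top 120 mm up) at x = +72 mm.
- oxygen_band (a point): Centre of the 28 mm long white band at the middle of the oxygen line, on the pipe's axis, 75 mm above the bench. Axes as the line's (x along the pipe).
- goblet: Bystander: ruby glass goblet, 140 mm tall, 66 mm across, loose. Origin: centre of its foot.
- vase: Bystander: amber glass beaker, 85 mm tall, 60 mm across the rim, loose. Origin: centre of its underside.
- block: Bystander: round dark wooden shaping block, 60 mm tall, 66 mm across, loose. Origin: centre of its underside.
- paperweight: Bystander: green glass paperweight, a small dome 36 mm tall, 40 mm across, loose. Origin: centre of its underside.
Not all that is in view belongs to the job. What is shaped like the red_clip but green, pink or yellow is not meant.

How it is judged:
By the outcome, as a careful person would: the job done as asked, in the order asked, and still so for the second after the job is handed in, with the robot touching nothing.
It also fails if it takes over 54 s, if anything falls off the work surface, if the arm or the gripper's body presses on something with over 40 N, if the wrist force passes 120 N, or if a joint passes its speed limit or range.

## Working session

There is one attempt and no reset: what is moved stays moved. The work goes in short steps, Python scripts to look and compute and a tool call to move; the robot and the scene stay as the last step left them, time stands still between calls to the robot, and variables do not carry over. Pictures are saved under pics/ and viewed, and the job is handed in when it is done.

Besides the shell and the picture viewer there is one more tool, called after "Emit:" as name(argument=value, ...) on one line, values as JSON. play_rows: Moves the arm, as the interface text tells. Its arguments: {"type":"object","properties":{"plan":{"type":"array","items":{"type":"number"}},"hand":{"type":"number"},"newtons":{"type":"number"}},"required":["plan"]}

```bash
ls; mkdir -p pics; python3 - <<'E'
from cell import bot, vision
import cv2,numpy as np
s=bot.sense();print(s)
for n in ["scene","top"]:
    im,d=vision.get_image(n); cv2.imwrite(f"pics/{n}0.png",im[:,:,::-1]); np.savez(f"{n}0.npz",im=im,d=d)
    print(n,vision.camera_info(n))
E
```

```text
pics
{'t': 0.0, 'joint_pos': array([ 1.29101866,  0.468366  , -0.01160375,  1.60364343,  0.00603515,
        1.07139752, -0.05630987]), 'dq': array([ 7.13471427e-05,  1.87574561e-03, -3.14246735e-05, -2.02429306e-04,
        1.28948383e-03,  2.35584010e-03,  2.90891547e-03]), 'joint_torque': array([-8.11828031e-04, -5.20579076e+01, -1.31215455e-02, -2.43752968e+01,
       -5.68327680e-02,  1.72658893e-02,  1.83731549e-04]), 'eef_pos': array([ 0.15223722, -0.63125638,  0.18533947]), 'tcp_rot': array([ 7.85657674e-01, -6.18660833e-01, -7.44676941e-04, -4.87859559e-04]), 'force': array([ 0.25561933,  0.01082283, -0.12359762]), 'moment': array([-0.04036331,  0.00455504, -0.02375533]), 'grip_width': 0.09164156237596634}
scene {'mtx': array([[474.62800117,   0.        , 319.01012107],
       [  0.        , 474.62800117, 201.24174675],
       [  0.        ,   0.        ,   1.        ]]), 'cam_to_world': array([[-0.77157576, -0.4431913 ,  0.45634671,  0.92384225],
       [ 0.63586937, -0.5581473 ,  0.53304946,  0.49204189],
       [ 0.0184658 ,  0.70146494,  0.7124647 ,  0.73241134],
       [ 0.        ,  0.        ,  0.        ,  1.        ]])}
top {'mtx': array([[387.85180273,   0.        , 321.90430066],
       [  0.        , 387.85180273, 202.46312253],
       [  0.        ,   0.        ,   1.        ]]), 'cam_to_world': array([[-0.01576525,  0.99657808, -0.08113936,  0.45730116],
       [-0.99967949, -0.01410254,  0.02102458,  0.00623433],
       [ 0.01980836,  0.08144481,  0.99648099,  0.84113757],
       [ 0.        ,  0.        ,  0.        ,  1.        ]])}
```

View pics/scene0.png

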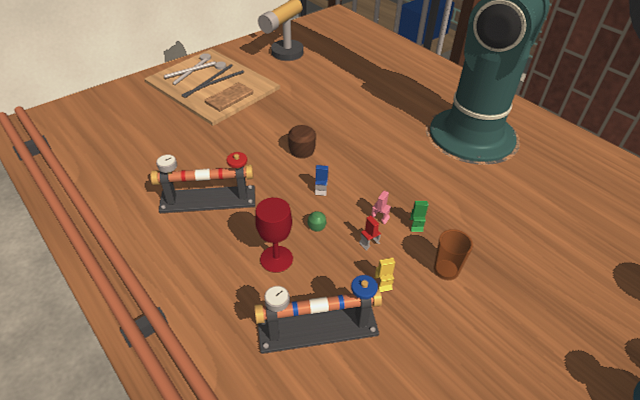

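View pics/top0.png

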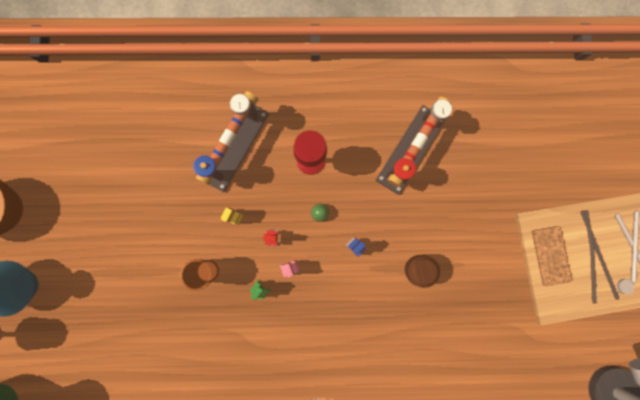

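```bash
cat > h.py <<'E'
from cell import bot, vision
import cv2,numpy as np
from scipy.spatial.transform import Rotation as R
def pts(d,info,mask):
    v,u=np.nonzero(mask&(d>0)); z=d[v,u]; K=info["mtx"]
    p=np.stack([(u-K[0,2])/K[0,0]*z,-(v-K[1,2])/K[1,1]*z,-z],1)
    T=info["cam_to_world"]; return p@T[:3,:3].T+T[:3,3],u,v
def proj(P,info):
    T=info["cam_to_world"];K=info["mtx"]; q=(np.atleast_2d(P)-T[:3,3])@T[:3,:3]
    return np.stack([K[0,0]*q[:,0]/-q[:,2]+K[0,2],K[1,1]*-q[:,1]/-q[:,2]+K[1,2]],1)
E
python3 - <<'E'
from h import *
names=["red_clip","blue_clip","fuel_line","oxygen_line","goblet","vase","block","paperweight"]
S={}
for c in ["scene","top"]:
    z=np.load(f"{c}0.npz"); info=vision.camera_info(c)
    for n in names:
        for r in vision.silhouettes(c,n)[:6]:
            if r["confidence"]<.2: continue
            P,u,v=pts(z["d"],info,r["region"])
            col=np.median(z["im"][r["region"]],0) 
            top=P[P[:,2]>np.percentile(P[:,2],97)-.01]
            print(c,n,round(r["confidence"],2),np.round(r["point"]),col,"med",np.round(np.median(P,0),3),"top",np.round(top.mean(0),3),"zmax",round(P[:,2].max(),3),len(P))
for c,(x0,y0,x1,y1) in {"scene":(290,150,440,300),"top":(180,180,380,320)}.items():
    im=np.load(f"{c}0.npz")["im"][y0:y1,x0:x1,::-1]; cv2.imwrite(f"pics/{c}_crop.png",cv2.resize(im,None,fx=4,fy=4,interpolation=cv2.INTER_CUBIC))
E
```

```text
scene red_clip 0.95 [386. 275.] [214. 174.  75.] med [0.503 0.19  0.037] top [0.5   0.186 0.068] zmax 0.074 505
scene red_clip 0.67 [367. 233.] [144.  51.  48.] med [0.458 0.101 0.036] top [0.454 0.101 0.067] zmax 0.073 459
scene red_clip 0.67 [384. 208.] [198. 111. 121.] med [0.392 0.067 0.036] top [0.392 0.065 0.067] zmax 0.072 328
scene red_clip 0.65 [421. 216.] [ 56. 118.  63.] med [0.349 0.13  0.037] top [0.346 0.126 0.068] zmax 0.072 413
scene red_clip 0.24 [316. 317.] [79. 75. 73.] med [0.656 0.183 0.014] top [0.65  0.185 0.117] zmax 0.124 6482
scene blue_clip 0.65 [318. 178.] [ 46.  81. 124.] med [ 0.436 -0.073  0.039] top [ 0.432 -0.077  0.067] zmax 0.072 317
scene fuel_line 0.7 [203. 190.] [81. 75. 72.] med [ 0.645 -0.202  0.03 ] top [ 0.64  -0.199  0.117] zmax 0.124 4017
scene oxygen_line 0.86 [315. 318.] [79. 75. 73.] med [0.657 0.183 0.014] top [0.652 0.185 0.118] zmax 0.124 6303
scene oxygen_line 0.46 [301. 139.] [87. 57. 41.] med [ 0.39  -0.197  0.048] top [ 0.383 -0.206  0.06 ] zmax 0.065 846
scene goblet 0.69 [275. 229.] [138.  33.  40.] med [0.626 0.026 0.117] top [
[... 1130 characters left out ...]
.201  0.115] zmax 0.122 2776
top oxygen_line 0.59 [232. 146.] [101.  85.  75.] med [0.647 0.173 0.055] top [0.642 0.182 0.115] zmax 0.123 3139
top goblet 0.82 [312. 150.] [169.  47.  43.] med [0.61  0.013 0.138] top [0.618 0.013 0.139] zmax 0.144 1194
top vase 0.68 [198. 272.] [124.   71.   36.5] med [0.381 0.245 0.049] top [0.382 0.235 0.083] zmax 0.088 909
top block 0.64 [422. 271.] [115.  69.  42.] med [ 0.38  -0.208  0.057] top [ 0.379 -0.212  0.058] zmax 0.064 954
top block 0.37 [234. 144.] [101.  86.  75.] med [0.648 0.173 0.047] top [0.643 0.182 0.115] zmax 0.123 3303
top paperweight 0.72 [320. 211.] [100. 119.  67.] med [ 0.503 -0.006  0.028] top [ 0.503 -0.005  0.03 ] zmax 0.037 273
```

View pics/scene_crop.png

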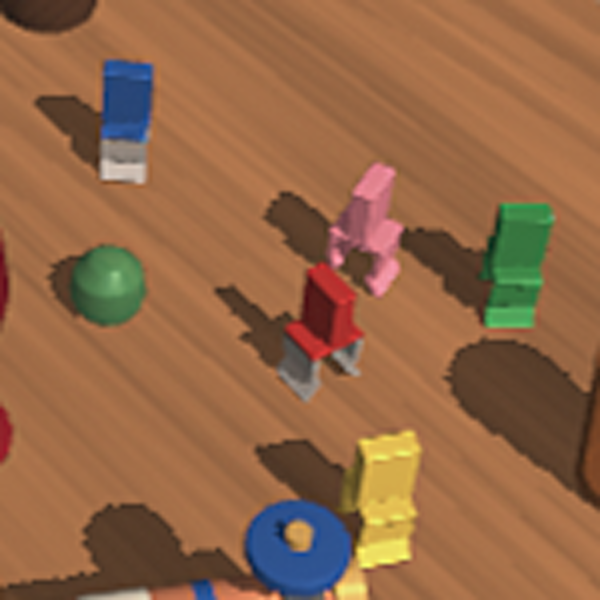

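View pics/top_crop.png

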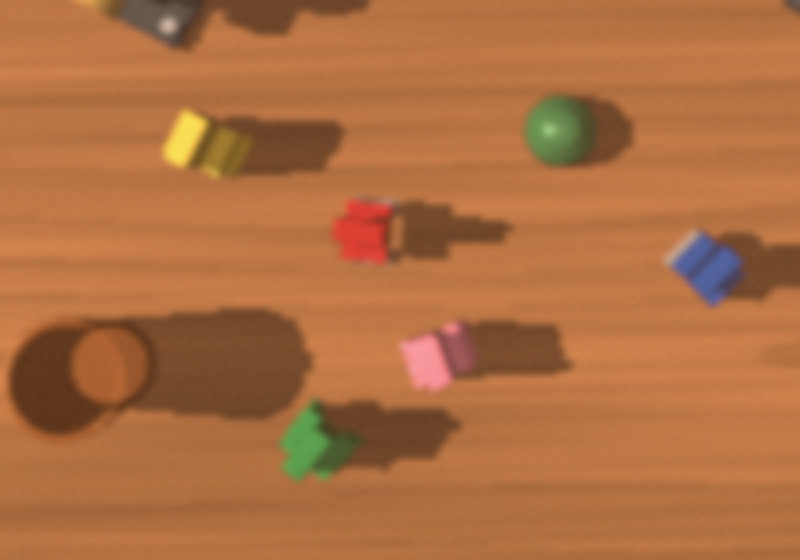

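```bash
python3 - <<'E'
from h import *
print(bot.grip_depth,[x for x in dir(bot) if x[0]!='_'],[x for x in dir(vision) if x[0]!='_'])
s=bot.sense(); Tw=vision.camera_info("wrist"); Rt=R.from_quat(s["tcp_rot"]).as_matrix()
print("wrist cam in tcp",np.round(Rt.T@(Tw["cam_to_world"][:3,3]-s["eef_pos"]),3),np.round(Rt.T@Tw["cam_to_world"][:3,:3],3),Tw["mtx"])
print("tool axes",np.round(Rt,3))
for c in ["scene","top"]:
    z=np.load(f"{c}0.npz"); info=vision.camera_info(c); im=z["im"].astype(int);d=z["d"]
    P,u,v=pts(d,info,np.ones(d.shape,bool)); col=im[v,u]; r,g,b=col.T
    hsv=cv2.cvtColor(z["im"],cv2.COLOR_RGB2HSV)[v,u].astype(int)
    near=lambda x,y,rad:np.hypot(P[:,0]-x,P[:,1]-y)<rad
    for n,x,y in [("red",.453,.098),("blue",.432,-.078),("pink",.39,.062),("yellow",.5,.183)]:
        m=near(x,y,.035)&(P[:,2]>.062)&(P[:,2]<.075)
        q=P[m]; rc=cv2.minAreaRect((q[:,:2]*1000).astype(np.float32)); bx=cv2.boxPoints(rc)
        e=[bx[1]-bx[0],bx[2]-bx[1]]; L=max(e,key=np.linalg.norm)
        print(c,n,m.sum(),"ctr",np.round(rc[0],1),"size",np.round(rc[1],1),"long yaw deg",round(np.degrees(np.arctan2(L[1],L[0]))%180,1))
    for n,x,y in [("fuel",.645,-.2),("oxy",.65,.183)]:
        m=near(x,y,.055)&(P[:,2]>.074)&(P[:,2]<.092)
        q=P[m]; w=m&(hsv[:,1]<70)&(hsv[:,2]>150)
        k=cv2.fitLine((q[:,:2]).astype(np.float32),cv2.DIST_HUBER,0,.01,.01).ravel()
        print(c,n,m.sum(),"yaw",round(np.degrees(np.arctan2(k[1],k[0])),1),"pt",k[2:],"white",w.sum(),np.round(P[w].mean(0),4),"zmax",P[w][:,2].max())
E
```

```text
0.0187 ['IKError', 'grip_depth', 'hand_in', 'sense'] ['camera_info', 'get_image', 'silhouettes']
wrist cam in tcp [-0.001 -0.068 -0.199] [[ 1.     0.     0.   ]
 [ 0.    -0.969 -0.247]
 [-0.     0.247 -0.969]] [[300.04487994   0.         314.72629519]
 [  0.         300.04487994 199.86495638]
 [  0.           0.           1.        ]]
tool axes [[ 0.235 -0.972 -0.   ]
 [-0.972 -0.235 -0.   ]
 [ 0.     0.    -1.   ]]
scene red 99 ctr [453.   99.2] size [27.3 12.7] long yaw deg 78.4
scene blue 74 ctr [429.5 -78.4] size [15.4 25.6] long yaw deg 135.2
scene pink 74 ctr [387.8  63. ] size [28.9 12.3] long yaw deg 19.7
scene yellow 119 ctr [499.2 183.6] size [14.4 26.3] long yaw deg 155.2
scene fuel 552 yaw -34.8 pt [ 0.6527604  -0.20407966] white 142 [ 0.6444 -0.1999  0.0839] zmax 0.08988383450799964
scene oxy 949 yaw -29.1 pt [0.649815   0.18938203] white 251 [0.6554 0.1843 0.0846] zmax 0.09033356170740015
top red 79 ctr [451.9  95.8] size [24.6 12.1] long yaw deg 82.7
top blue 75 ctr [429.9 -80.2] size [11.1 24.1] long yaw deg 133.5
top pink 83 ctr [387.6  60. ] size [25.5 12.1] long yaw deg 20.8
top yellow 83 ctr [499.1 181.1] size [11.6 24.8] long yaw deg 153.1
top fuel 530 yaw -33.2 pt [ 0.6446592 -0.2086046] white 130 [ 0.6417 -0.2055  0.0835] zmax 0.08746033562824818
top oxy 586 yaw -28.9 pt [0.64952856 0.17731242] white 116 [0.6523 0.1776 0.0841] zmax 0.08842670046524992
```

Emit:
play_rows(plan=[0,0,0,0,0,-0.145,0,0,0,0,0,-0.145,0,0,0,0,0,-0.145,0,0,0,0,0,-0.145,0,0,0,0,0,-0.145,0,0,0,0,0,-0.145,0,0,0,0,0,-0.145,0,0,0,0,0,-0.145], hand=0.05, newtons=30)

```text
t: 1.7
eef_pos: [0.1524, -0.6319, 0.1863]
tcp_rot: [0.996, -0.084, -0.0, 0.0]
force: [0.4, -0.3, -0.2]
grip_width: 0.0499
```

```bash
cat >> h.py <<'E'
def to(target,yaw=None,quiet=False):
    """shift in tool axes and turn about tool z from the measured pose to a target"""
    s=bot.sense(); M=R.from_quat(s["tcp_rot"]).as_matrix()
    dv=M.T@(np.array(target)-s["eef_pos"]); n=np.linalg.norm(dv)
    y=np.degrees(np.arctan2(M[1,0],M[0,0]))
    print("t",round(s["t"],2),"tcp",np.round(s["eef_pos"],4),"yaw",round(y,2),"tilt",np.round(M[:2,2],4),"F",np.round(s["force"],1),"grip",round(s["grip_width"],4),"j",np.round(s["joint_pos"],2))
    print("shift",np.round(dv,4),"rows@45mm",round(n/.045,1), "" if yaw is None else ("turn tool z", round(-np.radians((yaw-y+90)%180-90),4)))
E
python3 - <<'E'
from h import *
to([.35,-.4,.2],-9.5)
E
```

```text
t 1.7 tcp [ 0.1524 -0.6319  0.1863] yaw -9.63 tilt [-0.     -0.0001] F [ 0.4 -0.3 -0.2] grip 0.0499 j [ 1.47  0.49 -0.26  1.59  0.13  1.08  1.01]
shift [ 0.156  -0.2617 -0.0137] rows@45mm 6.8 ('turn tool z', np.float64(-0.0023))
```

Emit:
play_rows(plan=[0.0223,-0.0374,-0.002,0,0,0,0.0223,-0.0374,-0.002,0,0,0,0.0223,-0.0374,-0.002,0,0,0,0.0223,-0.0374,-0.002,0,0,0,0.0223,-0.0374,-0.002,0,0,0,0.0223,-0.0374,-0.002,0,0,0,0.0223,-0.0374,-0.002,0,0,0,0.0017,-0.046,0,0,0,0])

```text
t: 2.5
eef_pos: [0.364, -0.3552, 0.2009]
tcp_rot: [0.996, -0.086, 0.001, 0.0]
force: [0.2, -0.1, 0.7]
grip_width: 0.0497
```

Emit:
play_rows(plan=[0.0017,-0.046,0,0,0,0,0.0017,-0.046,0,0,0,0,0.0017,-0.046,0,0,0,0,0.0017,-0.046,0,0,0,0,0.0017,-0.046,0,0,0,0,0.0017,-0.046,0,0,0,0,0.0017,-0.046,0,0,0,0,0.0017,-0.046,0,0,0,0])

```text
t: 3.3
eef_pos: [0.4385, 0.0056, 0.2007]
tcp_rot: [0.996, -0.087, 0.001, 0.0]
force: [0.8, -0.5, 0.6]
grip_width: 0.0502
```

Emit:
play_rows(plan=[0.0017,-0.046,0,0,0,0,0.0017,-0.046,0,0,0,0,0,0,0,0,0,0])

```text
t: 3.6
eef_pos: [0.458, 0.1008, 0.201]
tcp_rot: [0.997, -0.082, 0.001, -0.002]
force: [0.6, -0.4, -0.6]
grip_width: 0.0506
```

```bash
cat >> h.py <<'E'
def wflag(x,y,name,zlo=.062,zhi=.076,rad=.035,crop=True):
    s=bot.sense(); info=vision.camera_info("wrist"); im,d=vision.get_image("wrist")
    cv2.imwrite(f"pics/{name}.png",im[:,:,::-1]); np.savez(name+".npz",im=im,d=d,T=info["cam_to_world"])
    P,u,v=pts(d,info,np.ones(d.shape,bool))
    m=(np.hypot(P[:,0]-x,P[:,1]-y)<rad)&(P[:,2]>zlo)&(P[:,2]<zhi); q=P[m]
    rc=cv2.minAreaRect((q[:,:2]*1000).astype(np.float32)); bx=cv2.boxPoints(rc)
    L=max([bx[1]-bx[0],bx[2]-bx[1]],key=np.linalg.norm)
    print(name,m.sum(),"ctr",np.round(rc[0],1),"size",np.round(rc[1],1),"long yaw",round(np.degrees(np.arctan2(L[1],L[0]))%180,1),"ztop",np.median(q[:,2]),"px",u[m].mean().round(),v[m].mean().round())
    return im,d,info,P,u,v
E
python3 - <<'E'
from h import *
to([.4525,.0975,.034],-9.5)
wflag(.4525,.0975,"w1")
E
```

```text
t 3.6 tcp [0.458  0.1008 0.201 ] yaw -9.42 tilt [0.0019 0.0037] F [ 0.6 -0.4 -0.6] grip 0.0506 j [ 0.4   0.23 -0.77  1.98  0.19  1.   -0.62]
shift [-0.0051  0.0049  0.167 ] rows@45mm 3.7 ('turn tool z', np.float64(0.0014))
w1 241 ctr [450.2  97. ] size [25.4 11.5] long yaw 80.6 ztop 0.06867849656755026 px 310.0 191.0
```

View pics/w1.png

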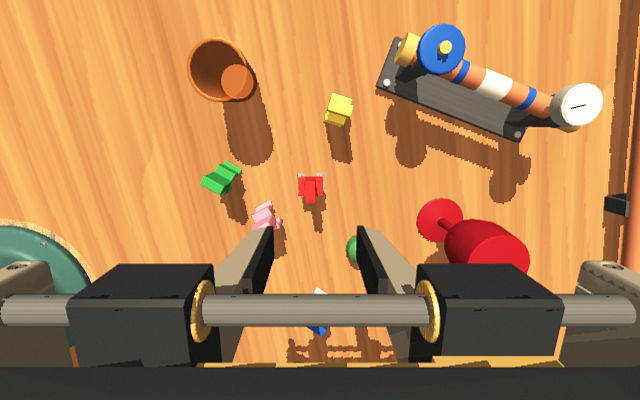

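Emit:
play_rows(plan=[-0.0065,0.0056,0.01,0,0,0,0,0,0.03,0,0,0,0,0,0.03,0,0,0,0,0,0.03,0,0,0,0,0,0,0,0,0,0,0,0,0,0,0])

```text
t: 4.25
eef_pos: [0.4496, 0.0883, 0.1002]
tcp_rot: [0.996, -0.088, -0.001, 0.0]
force: [0.7, 0.4, 0.6]
grip_width: 0.0497
```

```bash
python3 - <<'E'
from h import *
to([.451,.097,.039],-9.5)
wflag(.4515,.0975,"w2")
E
```

```text
t 4.25 tcp [0.4496 0.0883 0.1002] yaw -10.08 tilt [-0.0014 -0.0005] F [0.7 0.4 0.6] grip 0.0497 j [ 0.34  0.37 -0.7   2.1   0.33  0.79 -0.75]
shift [-0.0001 -0.0089  0.0612] rows@45mm 1.4 ('turn tool z', np.float64(-0.0102))
w2 486 ctr [449.9  96.7] size [26. 12.] long yaw 82.2 ztop 0.0686591362503778 px 316.0 201.0
```

View pics/w2.png

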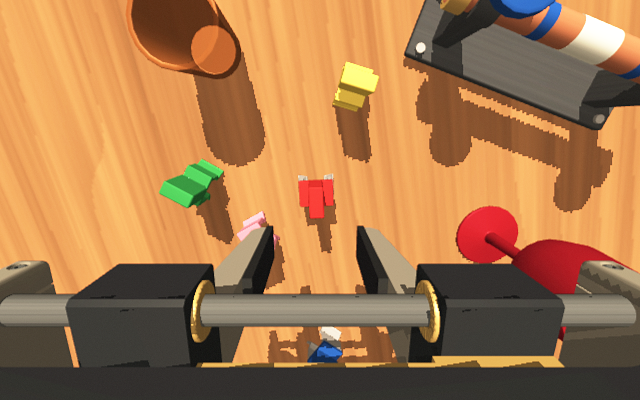

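Emit:
play_rows(plan=[-0.001,-0.0085,0.01,0,0,-0.04,0,0,0,0,0,0,0,0,0,0,0,0,0,0,0,0,0,0])

```text
t: 4.7
eef_pos: [0.4509, 0.0983, 0.0906]
tcp_rot: [0.998, -0.067, 0.0, 0.0]
force: [0.0, -0.8, -0.0]
grip_width: 0.05
```

```bash
python3 - <<'E'
from h import *
to([.450,.0967,.039],-7.8)
wflag(.4515,.0975,"w3")
E
```

```text
t 4.7 tcp [0.4509 0.0983 0.0906] yaw -7.67 tilt [ 0.0005 -0.0001] F [ 0.  -0.8 -0. ] grip 0.05 j [ 0.31  0.39 -0.7   2.1   0.36  0.77 -0.75]
shift [-0.0007  0.0017  0.0516] rows@45mm 1.1 ('turn tool z', np.float64(0.0023))
w3 496 ctr [449.9  96.8] size [26. 11.] long yaw 82.3 ztop 0.0686505202554779 px 316.0 217.0
```

Emit:
play_rows(plan=[-0.0007,0.0017,0.015,0,0,0,0,0,0.02,0,0,0,0,0,0.0165,0,0,0,0,0,0,0,0,0,0,0,0,0,0,0])

```text
t: 5.25
eef_pos: [0.4499, 0.0968, 0.039]
tcp_rot: [0.998, -0.067, -0.0, -0.0]
force: [-0.2, 0.0, 0.6]
grip_width: 0.0501
```

Emit:
play_rows(plan=[0,0,0,0,0,0,0,0,0,0,0,0,0,0,0,0,0,0,0,0,0,0,0,0], hand=0.0, newtons=45)

```text
t: 5.65
eef_pos: [0.4501, 0.0966, 0.0391]
tcp_rot: [0.998, -0.067, 0.0, 0.0]
force: [0.0, 0.3, 0.2]
grip_width: 0.0199
```

Emit:
play_rows(plan=[0,0,0,0,0,0,0,0,0,0,0,0,0,0,-0.02,0,0,0,0,0,-0.04,0,0,0,0,0,-0.04,0,0,0,0,0,-0.04,0,0,0,0,0,-0.03,0,0,0])

```text
t: 6.35
eef_pos: [0.4501, 0.097, 0.2111]
tcp_rot: [0.998, -0.067, 0.001, -0.0]
force: [0.2, 0.2, 0.4]
grip_width: 0.0003
```

```bash
python3 - <<'E'
from h import *
to([.643,-.203,.21],56)
for y in (56,): 
  a=np.radians(y)
E
```

```text
t 6.35 tcp [0.4501 0.097  0.2111] yaw -7.66 tilt [0.0019 0.    ] F [0.2 0.2 0.4] grip 0.0003 j [ 0.44  0.2  -0.8   1.98  0.17  1.02 -0.58]
shift [0.2312 0.2716 0.0014] rows@45mm 7.9 ('turn tool z', np.float64(-1.1111))
```

```bash
python3 - <<'E'
from h import *
wflag(.4515,.0975,"w4",rad=.05)
im,d=vision.get_image("scene"); cv2.imwrite("pics/scene1.png",im[:,:,::-1])
cv2.imwrite("pics/scene1c.png",cv2.resize(im[120:320,260:460,::-1],None,fx=3,fy=3))
E
```

```text
w4 227 ctr [450.1  97.1] size [24.9 11.7] long yaw 82.2 ztop 0.06858273475572968 px 316.0 184.0
```

View pics/w4.png

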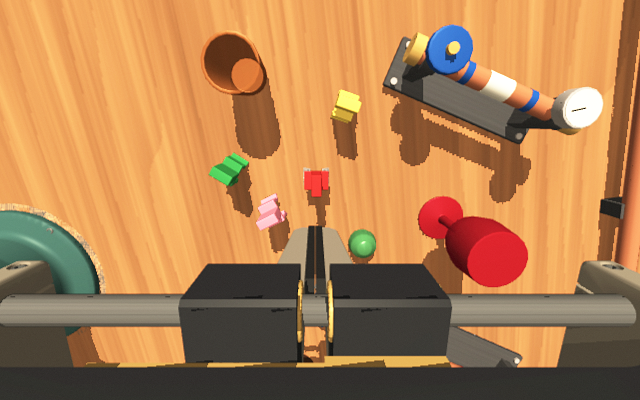

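View pics/scene1c.png

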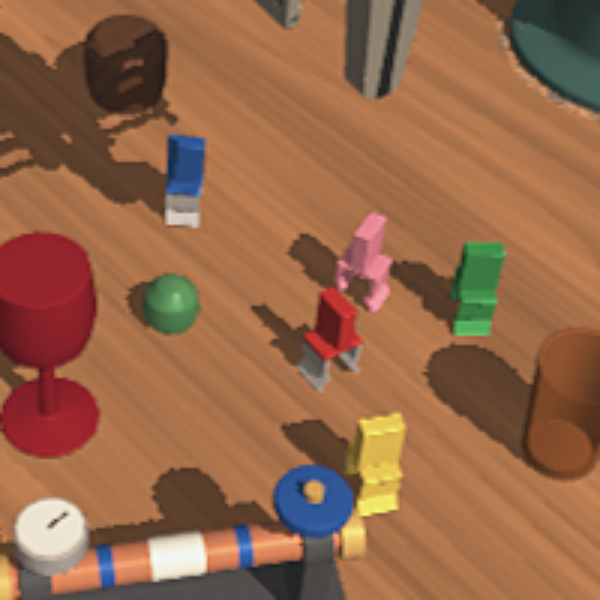

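```bash
python3 - <<'E'
from h import *
s=bot.sense();i=vision.camera_info("scene"); print(proj([s["eef_pos"],[.45,.097,.0687],[.45,.097,.211]],i), "tcp proj; fingers seen near", 260+375/3,120+90/3)
w=vision.camera_info("wrist"); print(np.round(w["cam_to_world"],3)); 
z=np.load("w4.npz"); print(proj([[.45,.097,.07],s["eef_pos"]],w)); print("T now vs at pic",np.abs(z["T"]-w["cam_to_world"]).max())
d=z["d"]; print("tip depth",d[225:235,300:330:6])
E
```

```text
[[380.5525273  162.72429145]
 [372.90152492 219.74602649]
 [381.30798877 162.74918145]] tcp proj; fingers seen near 385.0 150.0
[[ 0.991  0.132  0.026  0.458]
 [-0.134  0.96   0.245  0.166]
 [ 0.008 -0.247  0.969  0.412]
 [ 0.     0.     0.     1.   ]]
[[313.36654453 185.50788547]
 [317.32970775 225.34666171]]
T now vs at pic 0.005795018580382763
tip depth [[0.4309208  0.43045905 0.18072633 0.17947088 0.43177688]
 [0.4326148  0.4331454  0.17789306 0.1784639  0.43142998]
 [0.17997386 0.1795532  0.17529379 0.17694537 0.17947954]
 [0.17628442 0.17732525 0.17375499 0.17405362 0.1775706 ]
 [0.17562394 0.1750131  0.17144378 0.17153828 0.17596748]
 [0.17297252 0.17349353 0.16986792 0.17189582 0.17427485]
 [0.17290542 0.17154439 0.17018783 0.16930518 0.17144218]
 [0.17071767 0.16956717 0.16807203 0.16774872 0.17000702]
 [0.1676268  0.17005171 0.16722295 0.16568646 0.1674027 ]
 [0.         0.16591382 0.16496974 0.16516216 0.16761827]]
```

View pics/scene1.png

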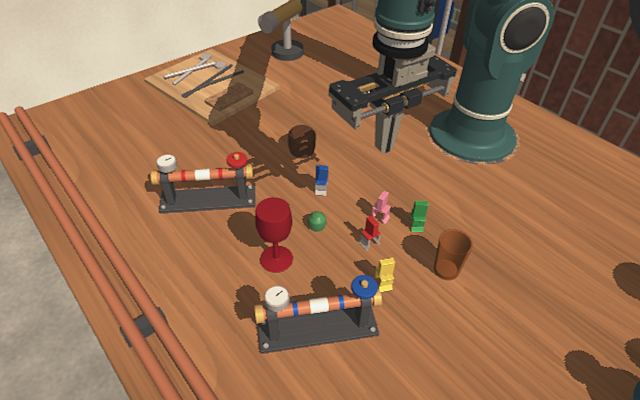

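```bash
python3 - <<'E'
from h import *
to([.45,.097,.2])
s=bot.sense()
for c in ["scene","top"]:
    info=vision.camera_info(c); im,d=vision.get_image(c); P,u,v=pts(d,info,np.ones(d.shape,bool))
    m=(np.hypot(P[:,0]-s["eef_pos"][0],P[:,1]-s["eef_pos"][1])<.04)&(P[:,2]>.12)&(P[:,2]<.32)
    q=P[m]; o=np.argsort(q[:,2])[:40]; print(c,m.sum(),"low tip",np.round(q[o[:5]],4), np.round(q[o].mean(0),4))
    m2=m&(P[:,2]<q[:,2].min()+.03); print(P[m2].min(0),P[m2].max(0))
    if c=="top": cv2.imwrite("pics/top1.png",im[:,:,::-1])
E
```

```text
t 6.45 tcp [0.4523 0.0973 0.2125] yaw -7.7 tilt [ 0.0077 -0.0001] F [-1.  -0.4 -0.8] grip 0.0005 j [ 0.44  0.2  -0.8   1.98  0.17  1.02 -0.58]
shift [-0.0024  0.0006  0.0125] rows@45mm 0.3 
scene 832 low tip [[0.4529 0.1083 0.241 ]
 [0.4606 0.1067 0.2419]
 [0.4498 0.1095 0.2423]
 [0.4469 0.1089 0.2426]
 [0.4439 0.1082 0.2427]] [0.4559 0.1069 0.2462]
[0.43908793 0.08751974 0.24101356] [0.4680522  0.11187347 0.27088462]
top 0 low tip [] [nan nan nan]<stdin>:7: RuntimeWarning: Mean of empty slice.
  ret = um.true_divide(
Traceback (most recent call last):
ValueError: zero-size array to reduction operation minimum which has no identity
```

Emit:
play_rows(plan=[0,0,0.03,0,0,0,0,0,0.04,0,0,0,0,0,0.04,0,0,0,0,0,0.02,0,0,0,0,0,0,0,0,0,0,0,0,0,0,0], hand=0.05)

```text
t: 7.15
eef_pos: [0.4489, 0.097, 0.0781]
tcp_rot: [0.998, -0.067, -0.001, -0.0]
force: [-0.2, 1.1, -0.0]
grip_width: 0.0464
```

```bash
python3 - <<'E'
from h import *
to([.450,.0968,.011],-7.75)
E
```

```text
t 7.15 tcp [0.4489 0.097  0.0781] yaw -7.63 tilt [-0.0025  0.0004] F [-0.2  1.1 -0. ] grip 0.0464 j [ 0.31  0.41 -0.7   2.11  0.39  0.75 -0.77]
shift [0.0013 0.     0.0671] rows@45mm 1.5 ('turn tool z', np.float64(0.002))
```

Emit:
play_rows(plan=[0,0,0.02,0,0,0,0,0,0.02,0,0,0,0,0,0.017,0,0,0,0,0,0.01,0,0,0,0,0,0,0,0,0,0,0,0,0,0,0])

```text
t: 7.75
eef_pos: [0.4505, 0.0969, 0.0126]
tcp_rot: [0.998, -0.067, 0.001, -0.0]
force: [0.5, 0.7, 0.3]
grip_width: 0.05
```

Emit:
play_rows(plan=[0,0,0,0,0,0,0,0,0,0,0,0,0,0,0,0,0,0,0,0,0,0,0,0,0,0,0,0,0,0,0,0,0,0,0,0], hand=0.0, newtons=45)

```text
t: 8.35
eef_pos: [0.4497, 0.0966, 0.0117]
tcp_rot: [0.998, -0.067, -0.0, 0.0]
force: [0.5, 0.3, -1.4]
grip_width: 0.0115
```

```bash
python3 - <<'E'
from h import *
to([.450,.0968,.011],-7.75)
im,d=vision.get_image("scene"); cv2.imwrite("pics/scene2c.png",cv2.resize(im[120:320,260:460,::-1],None,fx=3,fy=3))
E
```

```text
t 8.35 tcp [0.4497 0.0966 0.0117] yaw -7.68 tilt [-0.0001 -0.0001] F [ 0.5  0.3 -1.4] grip 0.0115 j [ 0.22  0.53 -0.6   2.14  0.52  0.62 -0.88]
shift [ 0.0003 -0.0003  0.0007] rows@45mm 0.0 ('turn tool z', np.float64(0.0012))
```

View pics/scene2c.png

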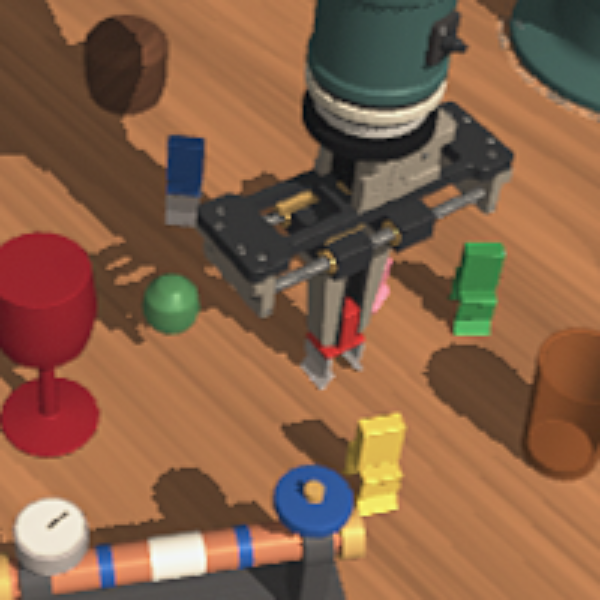

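Emit:
play_rows(plan=[0,0,-0.01,0,0,0,0,0,-0.03,0,0,0,0,0,-0.04,0,0,0,0,0,-0.04,0,0,0,0,0,-0.04,0,0,0,0,0,-0.01,0,0,-0.14,0,0,0,0,0,-0.14,0,0,0,0,0,-0.14])

```text
t: 9.2
eef_pos: [0.4499, 0.0966, 0.183]
tcp_rot: [0.989, 0.145, 0.001, 0.001]
force: [-0.1, -0.7, -0.9]
grip_width: 0.0117
```

Emit:
play_rows(plan=[0,0,0,0,0,-0.14,0,0,0,0,0,-0.14,0,0,0,0,0,-0.14,0,0,0,0,0,-0.14,0,0,0,0,0,-0.13,0,0,0,0,0,0])

```text
t: 9.8
eef_pos: [0.4495, 0.0967, 0.1821]
tcp_rot: [0.883, 0.469, -0.0, -0.0]
force: [0.7, -0.3, -0.6]
grip_width: 0.0116
```

```bash
python3 - <<'E'
from h import *
to([.643,-.203,.2],56)
E
```

```text
t 9.8 tcp [0.4495 0.0967 0.1821] yaw 55.95 tilt [-0.0003  0.0001] F [ 0.7 -0.3 -0.6] grip 0.0116 j [ 0.61  0.32 -1.03  2.01  0.33  0.99  0.39]
shift [-0.14    0.3281 -0.018 ] rows@45mm 7.9 ('turn tool z', np.float64(-0.0008))
```

Emit:
play_rows(plan=[-0.0175,0.0445,-0.002,0,0,0,-0.0175,0.0445,-0.002,0,0,0,-0.0175,0.0445,-0.002,0,0,0,-0.0175,0.0445,-0.002,0,0,0,-0.0175,0.0445,-0.002,0,0,0,-0.0175,0.0445,-0.002,0,0,0,-0.0175,0.0445,-0.002,0,0,0,-0.0175,0.0445,-0.002,0,0,0])

```text
t: 10.6
eef_pos: [0.6668, -0.2207, 0.1981]
tcp_rot: [0.884, 0.467, -0.0, -0.0]
force: [0.1, 0.7, -0.6]
grip_width: 0.0119
```

Emit:
play_rows(plan=[0,0,0,0,0,0,0,0,0,0,0,0,0,0,0,0,0,0,0,0,0,0,0,0])

```text
t: 11.0
eef_pos: [0.6659, -0.2171, 0.1983]
tcp_rot: [0.883, 0.47, 0.0, 0.0]
force: [0.0, -0.5, -0.4]
grip_width: 0.0118
```

```bash
cat >> h.py <<'E'
def wband(x,y,name,rad=.06):
    s=bot.sense(); info=vision.camera_info("wrist"); im,d=vision.get_image("wrist")
    cv2.imwrite(f"pics/{name}.png",im[:,:,::-1]); np.savez(name+".npz",im=im,d=d,T=info["cam_to_world"])
    P,u,v=pts(d,info,np.ones(d.shape,bool)); hsv=cv2.cvtColor(im,cv2.COLOR_RGB2HSV)[v,u].astype(int)
    m=(np.hypot(P[:,0]-x,P[:,1]-y)<rad)&(P[:,2]>.066)&(P[:,2]<.092); q=P[m]
    w=m&(hsv[:,1]<60)&(hsv[:,2]>140)
    print("n",m.sum(),w.sum(),"ztop",np.percentile(q[:,2],99).round(4))
    # axis: highest ridge
    k=cv2.fitLine(q[:,:2].astype(np.float32),cv2.DIST_HUBER,0,.001,.001).ravel()
    dr=k[:2]/np.linalg.norm(k[:2]); nr=np.array([-dr[1],dr[0]]); p0=k[2:]
    for _ in range(4):
        t=(q[:,:2]-p0)@dr; o=(q[:,:2]-p0)@nr
        # centre per slice by edges
        ts=np.arange(np.percentile(t,3),np.percentile(t,97),.004); c=[]
        for a in ts:
            b=o[(t>=a)&(t<a+.004)]
            if len(b)>6: c.append((a+.002,(b.min()+b.max())/2,b.max()-b.min()))
        c=np.array(c); f=np.polyfit(c[:,0],c[:,1],1)
        p0=p0+nr*f[1]; dr=dr+nr*f[0]; dr/=np.linalg.norm(dr); nr=np.array([-dr[1],dr[0]])
    tw=(P[w][:,:2]-p0)@dr; lo,hi=np.percentile(tw,[2,98]); 
    print("pipe yaw",np.degrees(np.arctan2(dr[1],dr[0])).round(2),"width",np.median(c[:,2]).round(4),"band len",round(hi-lo,4),"band ctr",np.round(p0+dr*(lo+hi)/2,4),"white mean",np.round(P[w].mean(0),4),"px",u[w].mean().round(),v[w].mean().round())
E
python3 - <<'E'
from h import *
to([.643,-.203,.2],56)
wband(.643,-.203,"w5",.045)
E
```

```text
t 11.0 tcp [ 0.6659 -0.2171  0.1983] yaw 56.01 tilt [0. 0.] F [ 0.  -0.5 -0.4] grip 0.0118 j [ 0.77  0.7  -0.82  1.41  0.51  1.25  0.89]
shift [-0.0011 -0.0268 -0.0017] rows@45mm 0.6 ('turn tool z', np.float64(0.0002))
n 1740 486 ztop 0.0883
pipe yaw -33.17 width 0.0212 band len 0.0271 band ctr [ 0.639  -0.2071] white mean [ 0.6398 -0.2057  0.0855] px 311.0 166.0
```

View pics/w5.png

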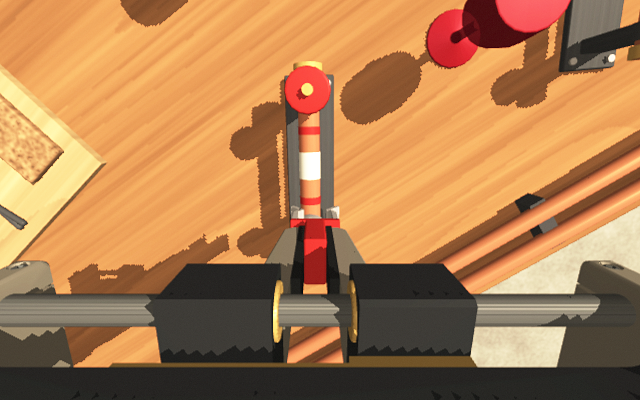

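Emit:
play_rows(plan=[-0.006,-0.0278,0,0,0,-0.014,0,0,0.03,0,0,0,0,0,0.03,0,0,0,0,0,0,0,0,0,0,0,0,0,0,0,0,0,0,0,0,0])

```text
t: 11.65
eef_pos: [0.641, -0.2079, 0.1398]
tcp_rot: [0.88, 0.475, 0.001, 0.001]
force: [0.0, 0.4, -0.0]
grip_width: 0.0117
```

```bash
python3 - <<'E'
from h import *
to([.6395,-.2065,.08],56.8)
wband(.6395,-.2065,"w6",.065)
im=cv2.imread("pics/w6.png")[60:260,200:430]; cv2.imwrite("pics/w6c.png",cv2.resize(im,None,fx=3,fy=3,interpolation=cv2.INTER_CUBIC))
im,d=vision.get_image("scene"); cv2.imwrite("pics/scene3c.png",cv2.resize(im[80:240,120:320,::-1],None,fx=3.5,fy=3.5,interpolation=cv2.INTER_CUBIC))
E
```

```text
t 11.65 tcp [ 0.641  -0.2079  0.1398] yaw 56.73 tilt [ 0.0027 -0.0005] F [ 0.   0.4 -0. ] grip 0.0117 j [ 0.79  0.71 -0.81  1.54  0.55  1.13  0.86]
shift [ 0.0003 -0.0022  0.0598] rows@45mm 1.3 ('turn tool z', np.float64(-0.0012))
n 1764 609 ztop 0.0881
pipe yaw -33.16 width 0.0214 band len 0.0254 band ctr [ 0.638  -0.2066] white mean [ 0.6385 -0.2052  0.0855] px 317.0 203.0
```

View pics/w6c.png

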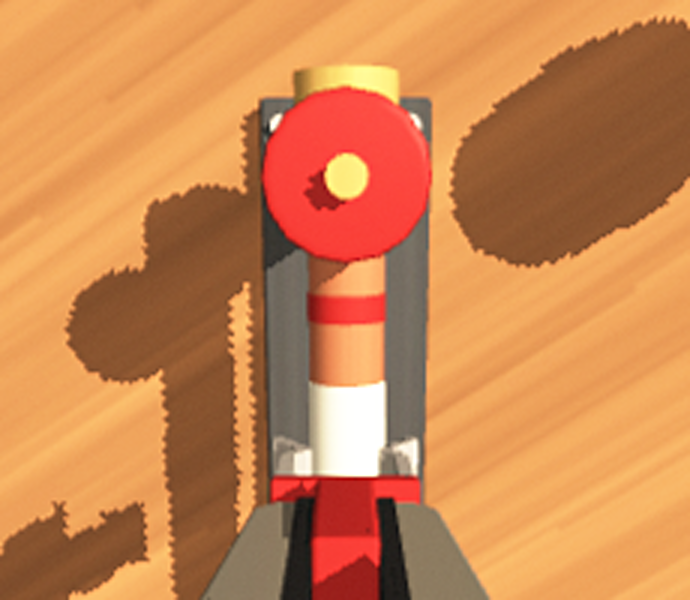

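View pics/scene3c.png

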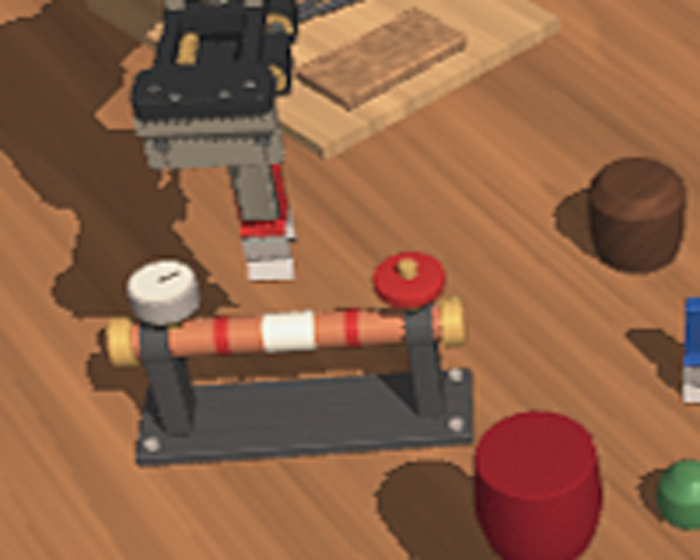

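```bash
python3 - <<'E'
from h import *
for n in ["w5","w6"]:
    z=np.load(n+".npz"); info=vision.camera_info("wrist"); info["cam_to_world"]=z["T"]
    P,u,v=pts(z["d"],info,np.ones(z["d"].shape,bool)); hsv=cv2.cvtColor(z["im"],cv2.COLOR_RGB2HSV)[v,u].astype(int)
    a=np.radians(-33.2); dr=np.array([np.cos(a),np.sin(a)]); nr=np.array([-dr[1],dr[0]]); c=np.array([.6395,-.2065])
    t=(P[:,:2]-c)@dr; o=(P[:,:2]-c)@nr
    w=(abs(o)<.006)&(P[:,2]>.08)&(P[:,2]<.092)&(hsv[:,1]<60)&(hsv[:,2]>140)
    print(n,"band t",np.percentile(t[w],[1,99]),"o range all",)
    pm=(P[:,2]>.07)&(P[:,2]<.092)&(abs(t)<.045)&(abs(o)<.02); print(" pipe o",np.percentile(o[pm],[1,99]))
    if n=="w6":
        L=(P[:,2]>.10)&(P[:,2]<.2)&(abs(o)<.025)&(abs(t)<.05)&(u>280)&(u<350)
        red=L&(hsv[:,1]>150)&((hsv[:,0]<8)|(hsv[:,0]>172))
        gr=L&~red&(hsv[:,1]<60)
        for nm,m in(("red",red),("grey lips",gr)):
            for lo in np.arange(.1,.2,.01):
                k=m&(P[:,2]>lo)&(P[:,2]<lo+.01)
                if k.sum()>5: print(nm,round(lo,2),k.sum(),"t",np.percentile(t[k],[2,98]).round(4),"o",np.percentile(o[k],[2,98]).round(4),"rows",v[k].min(),v[k].max())
E
```

```text
w5 band t [-0.0142918  0.0137243] o range all
 pipe o [-0.01156107  0.01001975]
w6 band t [-0.01413506  0.01138666] o range all
 pipe o [-0.0115438   0.00985587]
red 0.16 302 t [-0.0126 -0.0071] o [-0.0164  0.0139] rows 218 227
red 0.17 122 t [-0.0128 -0.0095] o [-0.0069  0.0104] rows 222 231
red 0.18 147 t [-0.013  -0.0101] o [-0.0069  0.005 ] rows 228 238
red 0.19 1119 t [-0.0127  0.0121] o [-0.0068  0.0045] rows 234 283
grey lips 0.12 6 t [-0.0116 -0.0048] o [-0.0182  0.0158] rows 205 215
grey lips 0.13 110 t [-0.0117 -0.0037] o [-0.0182  0.0157] rows 205 217
grey lips 0.14 81 t [-0.0117 -0.0061] o [-0.0152  0.0122] rows 209 217
grey lips 0.15 43 t [-0.0119 -0.0099] o [-0.0154  0.0128] rows 214 218
grey lips 0.17 50 t [-0.0104 -0.0096] o [-0.0106  0.0082] rows 227 232
grey lips 0.18 67 t [-0.0106 -0.0098] o [-0.0104  0.0081] rows 232 238
grey lips 0.19 86 t [-0.0105 -0.0097] o [-0.0105  0.0082] rows 238 246
```

Emit:
play_rows(plan=[0,0,0.02,0,0,0,0,0,0.018,0,0,0,0,0,0,0,0,0,0,0,0,0,0,0])

```text
t: 12.15
eef_pos: [0.6397, -0.2082, 0.0996]
tcp_rot: [0.88, 0.475, -0.0, -0.0]
force: [0.7, -0.6, -0.9]
grip_width: 0.0114
```

Emit:
play_rows(plan=[0,0,0.004,0,0,0,0,0,0.004,0,0,0,0,0,0.004,0,0,0,0,0,0,0,0,0])

```text
t: 12.55
eef_pos: [0.6396, -0.2082, 0.0873]
tcp_rot: [0.88, 0.475, -0.0, -0.0]
force: [0.5, -0.1, -0.4]
grip_width: 0.0115
```

```bash
python3 - <<'E'
from h import *
to([.6395,-.2065,.0687],56.8)
E
```

```text
t 12.55 tcp [ 0.6396 -0.2082  0.0873] yaw 56.72 tilt [-0.0005  0.0002] F [ 0.5 -0.1 -0.4] grip 0.0115 j [ 0.77  0.76 -0.77  1.58  0.59  1.05  0.83]
shift [ 0.0014 -0.001   0.0186] rows@45mm 0.4 ('turn tool z', np.float64(-0.0014))
```

Emit:
play_rows(plan=[0,0,0.004,0,0,0,0,0,0.004,0,0,0,0,0,0,0,0,0], newtons=55)

```text
t: 12.85
eef_pos: [0.6422, -0.2072, 0.0838]
tcp_rot: [0.88, 0.475, 0.002, 0.001]
force: [-2.9, 2.2, 16.7]
grip_width: 0.0116
```

Emit:
play_rows(plan=[0,0,0.004,0,0,0,0,0,0.004,0,0,0,0,0,0,0,0,0])

```text
t: 13.15
eef_pos: [0.6418, -0.2085, 0.0733]
tcp_rot: [0.88, 0.475, 0.002, 0.002]
force: [2.4, -0.4, 0.5]
grip_width: 0.0117
```

Emit:
play_rows(plan=[0,0,0.003,0,0,0,0,0,0,0,0,0])

```text
t: 13.35
eef_pos: [0.6405, -0.2078, 0.0687]
tcp_rot: [0.88, 0.475, 0.001, 0.0]
force: [3.7, 1.1, 0.8]
grip_width: 0.0114
```

Emit:
play_rows(plan=[0,0,0.002,0,0,0,0,0,0,0,0,0])

```text
t: 13.55
eef_pos: [0.6406, -0.2079, 0.0686]
tcp_rot: [0.88, 0.475, 0.0, 0.0]
force: [-0.8, 0.8, 11.4]
grip_width: 0.0118
```

```bash
python3 - <<'E'
from h import *
to([.6395,-.2065,.0687],56.8)
im,d=vision.get_image("scene"); cv2.imwrite("pics/scene4c.png",cv2.resize(im[80:240,120:320,::-1],None,fx=3.5,fy=3.5,interpolation=cv2.INTER_CUBIC))
E
```

```text
t 13.55 tcp [ 0.6406 -0.2079  0.0686] yaw 56.73 tilt [ 0.0013 -0.0004] F [-0.8  0.8 11.4] grip 0.0118 j [ 0.76  0.78 -0.76  1.59  0.61  1.02  0.81]
shift [ 0.0005 -0.0017 -0.0001] rows@45mm 0.0 ('turn tool z', np.float64(-0.0013))
```

View pics/scene4c.png

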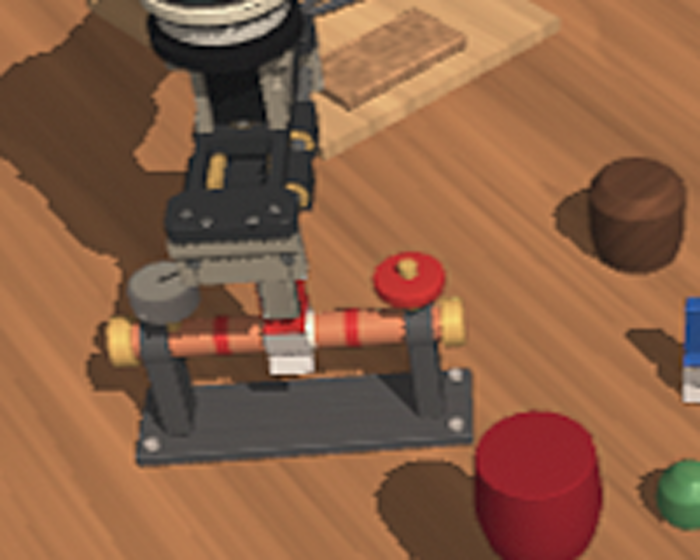

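Emit:
play_rows(plan=[0,0,-0.002,0,0,0,0,0,0,0,0,0,0,0,0,0,0,0,0,0,0,0,0,0], hand=0.05)

```text
t: 14.0
eef_pos: [0.6391, -0.2083, 0.068]
tcp_rot: [0.88, 0.475, -0.001, -0.0]
force: [-0.1, 0.0, -0.6]
grip_width: 0.0412
```

Emit:
play_rows(plan=[0,0,-0.02,0,0,0,0,0,-0.03,0,0,0,0,0,-0.04,0,0,0,0,0,-0.04,0,0,0,0,0,0,0,0,0.11,0,0,0,0,0,0.11,0,0,0,0,0,0])

```text
t: 14.7
eef_pos: [0.6401, -0.2082, 0.2007]
tcp_rot: [0.927, 0.375, 0.0, 0.001]
force: [-0.4, 0.2, 0.2]
grip_width: 0.0503
```

```bash
python3 - <<'E'
from h import *
to([.430,-.079,.19],44)
im,d=vision.get_image("scene"); cv2.imwrite("pics/scene5c.png",cv2.resize(im[80:240,120:320,::-1],None,fx=3.5,fy=3.5,interpolation=cv2.INTER_CUBIC))
wflag(.6395,-.2065,"w7",.12,.134)
E
```

```text
t 14.7 tcp [ 0.6401 -0.2082  0.2007] yaw 44.1 tilt [ 0.0015 -0.0012] F [-0.4  0.2  0.2] grip 0.0503 j [ 0.78  0.63 -0.79  1.49  0.47  1.21  0.69]
shift [-0.0609 -0.239   0.0102] rows@45mm 5.5 ('turn tool z', np.float64(0.0018))
w7 345 ctr [ 638.5 -207.6] size [11.9 25.8] long yaw 147.0 ztop 0.12561388430237347 px 315.0 198.0
```

View pics/scene5c.png

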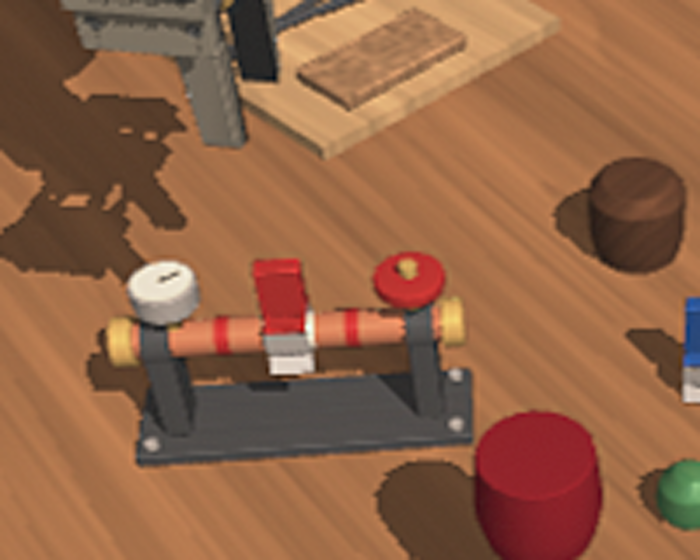

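View pics/w7.png

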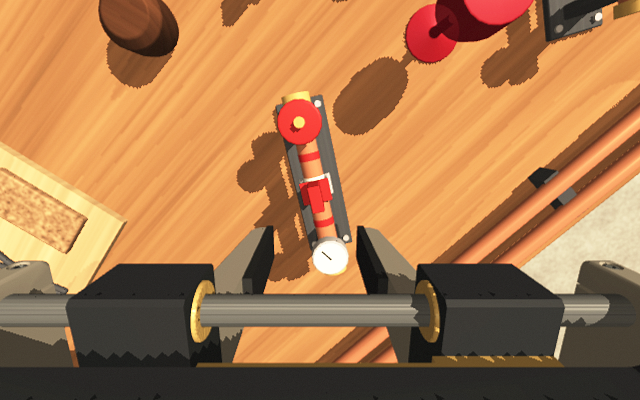

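Emit:
play_rows(plan=[-0.0102,-0.04,0,0,0,0,-0.0102,-0.04,0,0,0,0,-0.0102,-0.04,0.002,0,0,0,-0.0102,-0.04,0.01,0,0,0,-0.0102,-0.04,0.03,0,0,0,-0.0102,-0.04,0.04,0,0,0,0,0,0,0,0,0,0,0,0,0,0,0])

```text
t: 15.6
eef_pos: [0.4336, -0.0815, 0.1225]
tcp_rot: [0.926, 0.377, -0.0, -0.0]
force: [-0.5, -0.1, -0.2]
grip_width: 0.0501
```

Emit:
play_rows(plan=[0,0,0,0,0,0,0,0,0,0,0,0])

```text
t: 15.8
eef_pos: [0.436, -0.0822, 0.1235]
tcp_rot: [0.927, 0.375, 0.001, 0.0]
force: [-0.5, 0.6, -1.1]
grip_width: 0.0496
```

```bash
python3 - <<'E'
from h import *
to([.430,-.079,.0115],44)
wflag(.430,-.079,"w8")
E
```

```text
t 15.8 tcp [ 0.436  -0.0822  0.1235] yaw 44.1 tilt [0.0025 0.0001] F [-0.5  0.6 -1.1] grip 0.0496 j [ 0.9   0.35 -0.91  2.1   0.37  0.85  0.54]
shift [-0.0023 -0.0067  0.112 ] rows@45mm 2.5 ('turn tool z', np.float64(0.0017))
w8 401 ctr [427.  -80.9] size [11.4 26.1] long yaw 134.1 ztop 0.06862722676787897 px 310.0 197.0
```

View pics/w8.png

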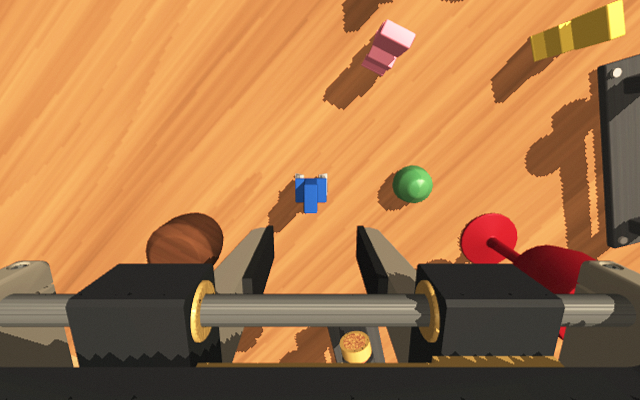

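Emit:
play_rows(plan=[-0.005,-0.007,0.005,0,0,0,0,0,0.02,0,0,0,0,0,0.015,0,0,0,0,0,0,0,0,0,0,0,0,0,0,0,0,0,0,0,0,0])

```text
t: 16.45
eef_pos: [0.4261, -0.0802, 0.0832]
tcp_rot: [0.927, 0.376, 0.0, 0.0]
force: [-0.3, -0.9, 0.8]
grip_width: 0.0503
```

```bash
python3 - <<'E'
from h import *
to([.4275,-.0808,.0115],44)
wflag(.4275,-.0808,"w9")
E
```

```text
t 16.45 tcp [ 0.4261 -0.0802  0.0832] yaw 44.12 tilt [ 0.001  -0.0003] F [-0.3 -0.9  0.8] grip 0.0503 j [ 0.85  0.4  -0.86  2.16  0.45  0.76  0.47]
shift [0.0006 0.0013 0.0717] rows@45mm 1.6 ('turn tool z', np.float64(0.0021))
w9 550 ctr [427.1 -80.9] size [11.4 26.2] long yaw 134.0 ztop 0.06859866427945027 px 317.0 221.0
```

Emit:
play_rows(plan=[0.0003,0.0012,0.02,0,0,0,0,0,0.02,0,0,0,0,0,0.02,0,0,0,0,0,0.0117,0,0,0,0,0,0,0,0,0,0,0,0,0,0,0])

```text
t: 17.1
eef_pos: [0.4271, -0.0807, 0.0114]
tcp_rot: [0.927, 0.376, 0.0, 0.0]
force: [0.7, -0.1, -0.0]
grip_width: 0.05
```

Emit:
play_rows(plan=[0,0,0,0,0,0,0,0,0,0,0,0,0,0,0,0,0,0,0,0,0,0,0,0,0,0,0,0,0,0,0,0,0,0,0,0,0,0,0,0,0,0], hand=0.0, newtons=45)

```text
t: 17.8
eef_pos: [0.4265, -0.0809, 0.0108]
tcp_rot: [0.927, 0.376, -0.0, -0.0]
force: [-0.5, -0.5, -0.8]
grip_width: 0.012
```

```bash
python3 - <<'E'
from h import *
to([.4275,-.0808,.0115],44)
E
```

```text
t 17.8 tcp [ 0.4265 -0.0809  0.0108] yaw 44.11 tilt [-0.0003 -0.    ] F [-0.5 -0.5 -0.8] grip 0.012 j [ 0.72  0.53 -0.72  2.2   0.61  0.62  0.32]
shift [ 0.0008  0.0006 -0.0007] rows@45mm 0.0 ('turn tool z', np.float64(0.002))
```

Emit:
play_rows(plan=[0,0,-0.01,0,0,0,0,0,-0.03,0,0,0,0,0,-0.04,0,0,0,0,0,-0.045,0,0,0,0,0,-0.045,0,0,0,0,0,-0.02,0,0,-0.145,0,0,0,0,0,-0.145,0,0,0,0,0,0])

```text
t: 18.6
eef_pos: [0.4267, -0.081, 0.2018]
tcp_rot: [0.863, 0.506, 0.0, 0.001]
force: [0.2, -0.0, -1.7]
grip_width: 0.0117
```

```bash
python3 - <<'E'
from h import *
to([.653+.0263,.180-.0145,.2],61)
E
```

```text
t 18.6 tcp [ 0.4267 -0.081   0.2018] yaw 60.74 tilt [ 0.0011 -0.0013] F [ 0.2 -0.  -1.7] grip 0.0117 j [ 1.08  0.23 -1.07  2.04  0.24  1.01  0.96]
shift [0.3385 0.0999 0.0018] rows@45mm 7.8 ('turn tool z', np.float64(-0.0045))
```

Emit:
play_rows(plan=[0.0423,0.0125,0,0,0,0,0.0423,0.0125,0,0,0,0,0.0423,0.0125,0,0,0,0,0.0423,0.0125,0,0,0,0,0.0423,0.0125,0,0,0,0,0.0423,0.0125,0,0,0,0,0.0423,0.0125,0,0,0,0,0.0423,0.0125,0,0,0,0])

```text
t: 19.4
eef_pos: [0.6797, 0.1668, 0.1995]
tcp_rot: [0.864, 0.504, -0.001, -0.0]
force: [-0.2, 1.0, -0.4]
grip_width: 0.0119
```

Emit:
play_rows(plan=[0,0,0,0,0,0,0,0,0,0,0,0,0,0,0,0,0,0,0,0,0,0,0,0,0,0,0,0,0,0])

```text
t: 19.9
eef_pos: [0.6792, 0.1639, 0.2013]
tcp_rot: [0.863, 0.505, -0.0, 0.0]
force: [0.1, 0.2, -0.7]
grip_width: 0.0118
```

```bash
python3 - <<'E'
from h import *
to([.653,.180,.2],61)
wband(.653,.18,"w10",.045)
E
```

```text
t 19.9 tcp [0.6792 0.1639 0.2013] yaw 60.61 tilt [ 0.0004 -0.0009] F [ 0.1  0.2 -0.7] grip 0.0118 j [ 0.25  0.71 -0.87  1.41  0.55  1.27  0.39]
shift [ 0.0012 -0.0308  0.0012] rows@45mm 0.7 ('turn tool z', np.float64(-0.0069))
n 1742 493 ztop 0.0883
pipe yaw -29.63 width 0.0212 band len 0.0277 band ctr [0.6504 0.1783] white mean [0.6512 0.1798 0.0855] px 315.0 161.0
```

View pics/w10.png

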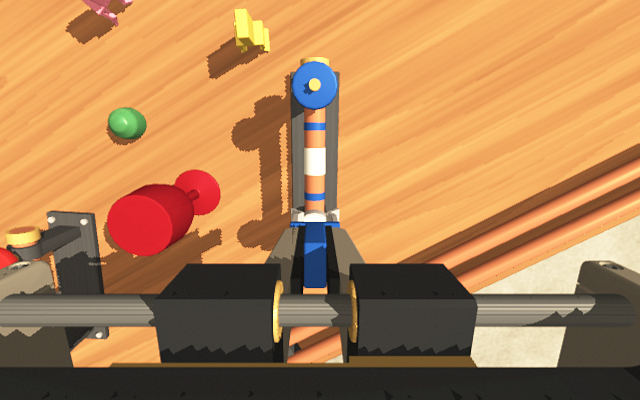

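Emit:
play_rows(plan=[-0.0017,-0.032,0,0,0,0.004,0,0,0.03,0,0,0,0,0,0.03,0,0,0,0,0,0,0,0,0,0,0,0,0,0,0,0,0,0,0,0,0,0,0,0,0,0,0])

```text
t: 20.65
eef_pos: [0.6515, 0.18, 0.1427]
tcp_rot: [0.864, 0.504, 0.001, 0.0]
force: [-0.3, -0.5, -0.7]
grip_width: 0.0117
```

```bash
python3 - <<'E'
from h import *
to([.6505,.178,.0683],60.4)
wband(.6505,.178,"w11",.065)
for n in ["w10","w11"]:
    z=np.load(n+".npz"); info=vision.camera_info("wrist"); info["cam_to_world"]=z["T"]
    P,u,v=pts(z["d"],info,np.ones(z["d"].shape,bool)); hsv=cv2.cvtColor(z["im"],cv2.COLOR_RGB2HSV)[v,u].astype(int)
    a=np.radians(-29.6); dr=np.array([np.cos(a),np.sin(a)]); nr=np.array([-dr[1],dr[0]]); c=np.array([.6505,.178])
    t=(P[:,:2]-c)@dr; o=(P[:,:2]-c)@nr
    w=(abs(o)<.006)&(P[:,2]>.08)&(P[:,2]<.092)&(hsv[:,1]<60)&(hsv[:,2]>140)
    pm=(P[:,2]>.07)&(P[:,2]<.092)&(abs(t)<.045)&(abs(o)<.02)
    print(n,"band t",np.percentile(t[w],[1,99]).round(4)," pipe o",np.percentile(o[pm],[1,99]).round(4))
    if n=="w11":
        L=(P[:,2]>.10)&(P[:,2]<.2)&(abs(o)<.025)&(abs(t)<.05)&(u>280)&(u<350)
        b=L&(hsv[:,1]>120)&(abs(hsv[:,0]-110)<15); k=b&(P[:,2]>.19); print("flag top t",np.percentile(t[k],[2,98]).round(4),"o",np.percentile(o[k],[2,98]).round(4))
        k=L&(hsv[:,1]<60)&(P[:,2]<.14); print("lips t",np.percentile(t[k],[2,98]).round(4),"o",np.percentile(o[k],[2,98]).round(4))
im=cv2.imread("pics/w11.png")[60:260,200:430]; cv2.imwrite("pics/w11c.png",cv2.resize(im,None,fx=3,fy=3,interpolation=cv2.INTER_CUBIC))
E
```

```text
t 20.65 tcp [0.6515 0.18   0.1427] yaw 60.48 tilt [0.0025 0.0009] F [-0.3 -0.5 -0.7] grip 0.0117 j [ 0.23  0.73 -0.85  1.53  0.58  1.15  0.32]
shift [-0.0024 -0.0001  0.0744] rows@45mm 1.7 ('turn tool z', np.float64(0.0013))
n 1764 639 ztop 0.0881
pipe yaw -29.24 width 0.0216 band len 0.0265 band ctr [0.6503 0.1785] white mean [0.651  0.1799 0.0854] px 315.0 205.0
w10 band t [-0.0142  0.0141]  pipe o [-0.0106  0.0111]
w11 band t [-0.0138  0.013 ]  pipe o [-0.0107  0.011 ]
flag top t [-0.0133  0.0116] o [-0.0041  0.0072]
lips t [-0.012  -0.0037] o [-0.0156  0.0185]
```

View pics/w11c.png

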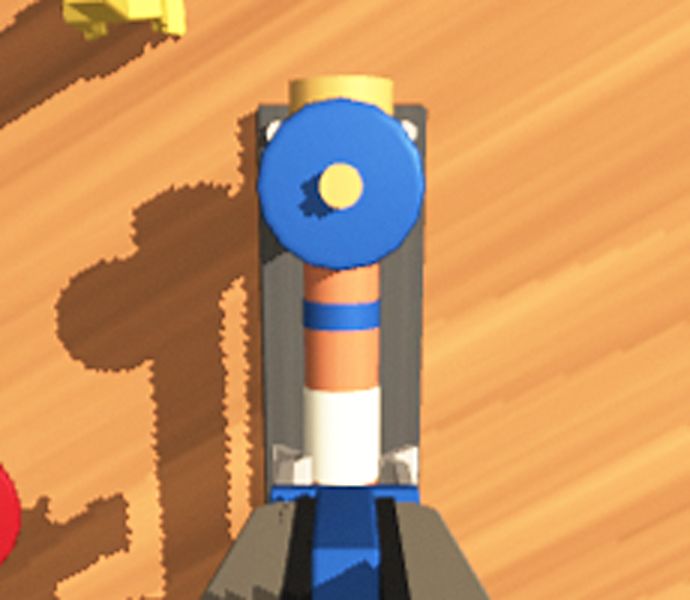

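Emit:
play_rows(plan=[-0.0014,0.0005,0.02,0,0,0,0,0,0.02,0,0,0,0,0,0,0,0,0,0,0,0,0,0,0])

```text
t: 21.1
eef_pos: [0.6506, 0.1784, 0.1016]
tcp_rot: [0.864, 0.504, 0.0, -0.0]
force: [-0.3, 0.0, -0.4]
grip_width: 0.0118
```

Emit:
play_rows(plan=[0,0,0.005,0,0,0,0,0,0.005,0,0,0,0,0,0.004,0,0,0,0,0,0,0,0,0])

```text
t: 21.5
eef_pos: [0.6501, 0.178, 0.0863]
tcp_rot: [0.864, 0.504, -0.0, -0.0]
force: [0.1, -0.6, 0.8]
grip_width: 0.0113
```

```bash
python3 - <<'E'
from h import *
to([.6503,.1783,.0681],60.4)
E
```

```text
t 21.5 tcp [0.6501 0.178  0.0863] yaw 60.5 tilt [-0.0006 -0.0003] F [ 0.1 -0.6  0.8] grip 0.0113 j [ 0.21  0.78 -0.82  1.57  0.63  1.06  0.29]
shift [ 0.0004 -0.      0.0182] rows@45mm 0.4 ('turn tool z', np.float64(0.0018))
```

Emit:
play_rows(plan=[0,0,0.004,0,0,0,0,0,0.004,0,0,0,0,0,0,0,0,0], newtons=55)

```text
t: 21.8
eef_pos: [0.6521, 0.1797, 0.0828]
tcp_rot: [0.864, 0.504, 0.002, 0.001]
force: [-2.7, -0.7, 16.1]
grip_width: 0.0117
```

Emit:
play_rows(plan=[0,0,0.004,0,0,0,0,0,0.004,0,0,0,0,0,0,0,0,0])

```text
t: 22.1
eef_pos: [0.6517, 0.1783, 0.0721]
tcp_rot: [0.864, 0.504, 0.001, 0.001]
force: [1.6, 0.6, 2.0]
grip_width: 0.0122
```

Emit:
play_rows(plan=[0,0,0.003,0,0,0,0,0,0.001,0,0,0,0,0,0,0,0,0])

```text
t: 22.4
eef_pos: [0.651, 0.1785, 0.0677]
tcp_rot: [0.864, 0.504, 0.001, 0.0]
force: [0.6, -1.1, 7.1]
grip_width: 0.0119
```

Emit:
play_rows(plan=[0,0,0.001,0,0,0,0,0,0,0,0,0,0,0,-0.002,0,0,0])

```text
t: 22.7
eef_pos: [0.6509, 0.1785, 0.0679]
tcp_rot: [0.864, 0.504, 0.001, -0.0]
force: [3.7, 2.0, -5.9]
grip_width: 0.0112
```

Emit:
play_rows(plan=[0,0,0,0,0,0,0,0,0,0,0,0,0,0,0,0,0,0], hand=0.05)

```text
t: 23.0
eef_pos: [0.6497, 0.1779, 0.0671]
tcp_rot: [0.864, 0.504, -0.001, -0.0]
force: [-0.5, 0.0, -0.9]
grip_width: 0.0337
```

Emit:
play_rows(plan=[0,0,0,0,0,0,0,0,-0.02,0,0,0,0,0,-0.03,0,0,0,0,0,-0.04,0,0,0,0,0,-0.04,0,0,0,0,0,-0.02,0,0,0,0,0,0,0,0,0,0,0,0,0,0,0])

```text
t: 23.8
eef_pos: [0.6503, 0.178, 0.2186]
tcp_rot: [0.864, 0.504, 0.0, 0.0]
force: [0.3, -0.6, -0.4]
grip_width: 0.05
```

```bash
python3 - <<'E'
from h import *
to([.6503,.1783,.0681],60.4)
wflag(.6505,.178,"w12",.12,.134)
im,d=vision.get_image("scene"); cv2.imwrite("pics/scene6.png",im[:,:,::-1])
cv2.imwrite("pics/scene6c.png",cv2.resize(im[140:370,140:420,::-1],None,fx=2.5,fy=2.5,interpolation=cv2.INTER_CUBIC))
info=vision.camera_info("scene")
P,u,v=pts(d,info,np.ones(d.shape,bool))
for n,x,y in (("red",.6395,-.2065),("blue",.6505,.178)):
    m=(np.hypot(P[:,0]-x,P[:,1]-y)<.03)&(P[:,2]>.12)&(P[:,2]<.135); rc=cv2.minAreaRect((P[m][:,:2]*1000).astype(np.float32)); print(n,rc,np.median(P[m][:,2]))
for n in ["goblet","vase","block","paperweight"]:
    for r in vision.silhouettes("scene",n)[:1]:
        q,_,_=pts(d,info,r["region"]); print(n,round(r["confidence"],2),np.round(r["point"]),np.round(np.median(q,0),3))
E
```

```text
t 23.8 tcp [0.6503 0.178  0.2186] yaw 60.5 tilt [ 0.0009 -0.0003] F [ 0.3 -0.6 -0.4] grip 0.05 j [ 0.25  0.66 -0.89  1.46  0.52  1.27  0.36]
shift [ 0.0002 -0.0003  0.1505] rows@45mm 3.3 ('turn tool z', np.float64(0.0017))
w12 308 ctr [649.8 177.2] size [11.2 25.7] long yaw 150.6 ztop 0.12561497444552108 px 315.0 196.0
red ((640.4795532226562, -204.29847717285156), (14.063429832458496, 24.790477752685547), 58.26670455932617) 0.12593424683291565
blue ((652.9017333984375, 179.96731567382812), (13.34180736541748, 25.774560928344727), 61.68033218383789) 0.12611869857898073
goblet 0.89 [274. 230.] [0.625 0.025 0.116]
vase 0.68 [451. 252.] [0.393 0.24  0.061]
paperweight 0.19 [207. 191.] [ 0.644 -0.202  0.017]
```

View pics/scene6c.png

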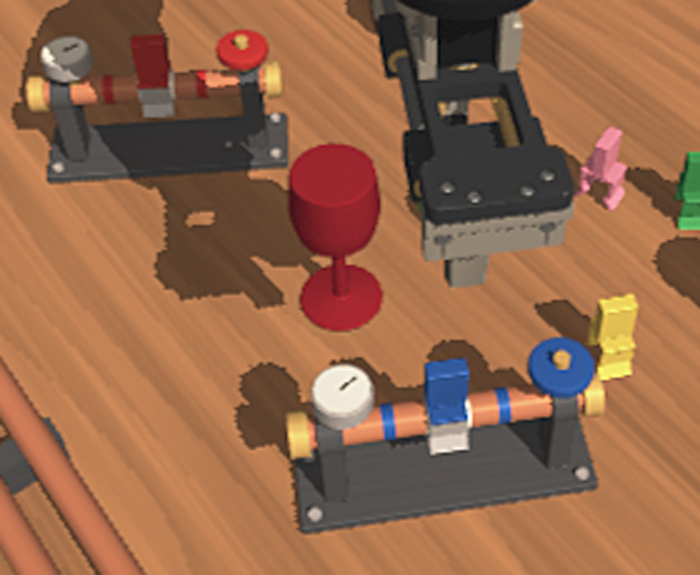

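```bash
python3 - <<'E'
from h import *
im,d=vision.get_image("top"); cv2.imwrite("pics/top2.png",im[:,:,::-1])
info=vision.camera_info("top")
for n in ["goblet","block","paperweight","vase"]:
    for r in vision.silhouettes("top",n)[:1]:
        q,_,_=pts(d,info,r["region"]); print(n,round(r["confidence"],2),np.round(r["point"]),np.round(np.median(q,0),3))
E
```

```text
goblet 0.52 [322. 138.] [ 0.635 -0.007  0.139]
paperweight 0.62 [418. 138.] [ 0.639 -0.204  0.092]
vase 0.59 [195. 276.] [0.377 0.25  0.052]
```

View pics/top2.png

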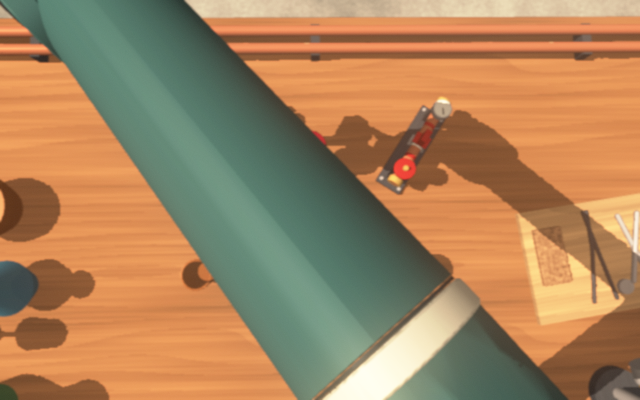

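```bash
python3 -c "
from cell import bot
print(bot.hand_in(), bot.sense()['t'])"
```

```text
the job is handed in; nothing more can be done
the job is handed in; nothing more can be done
```

Both clips are on their lines: the red clip on the red-handwheel line first, then the blue clip on the blue-handwheel line. I let go of both and handed the job in at about 24 s; I got no verdict back.

**First attempt:** My first try at the red clip closed on nothing and did not disturb it. The wrist and scene pictures both showed the real fingertips about 29 mm short of the reported TCP. I allowed for that from then on, and both later grasps held.

**Seating:** Each push peaked at about 16 N, dropped to 0.5–2 N as the arms snapped past the pipe, then met a firm stop at the expected height (force rose again to 11 N for red and 7 N for blue).

**Last checks on the clips, wrist camera:**

| Clip | Flag top | Off band centre along pipe | Flag direction vs pipe |
|---|---|---|---|
| Red | 126 mm (127 mm expected) | about 0.2 mm | within 0.5° |
| Blue | 126 mm (127 mm expected) | under 1 mm | within 0.5° |

The scene camera gave the same heights; its positions differed by 2–3 mm, about the calibration error.

**Bystanders:**
- **Goblet and beaker:** the final scene picture shows both where they started.
- **Wooden block:** mostly hidden by the arm at the end. An edge seen from above fits its old position, and I saw it standing just before picking up the blue clip.
- **Paperweight:** hidden at the end, and the networks' late reports for it were false hits on the fuel line. I also last saw it standing just before picking up the blue clip.

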